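# Close and prime a refilled kitchen soap pump

## Robot

A 7-joint arm with a two-finger parallel gripper is mounted at the origin on the work surface. World frame = base frame: x ahead of the robot, y to its left, z up, the work surface at z = 0. Lengths are in m, angles in rad, forces in N, time in s.
With the tool pointing down it reaches from about 0.35 to 0.9 m from the base axis. Payload 7.2 kg.
Tool frame: the origin (TCP) lies midway between the tips of the shut fingers; the grasp point (between the pads) lies 19 mm behind it (env.pinch_z is the distance from the TCP to the grasp point, in m); y points along the fingers, z is the direction in which the jaws open and shut, and the axes are right-handed (so a half turn about y gives the same grasp; the last joint's range is limited). The gripper opens to 88 mm and grips with 3 to 60 N. Pads are 20 mm wide; open, the fingers measure 115 mm over their backs; the gripper's body (75 mm by 178 mm) begins 61 mm behind the grasp point.
Start: joints at [1.146, 0.411, -0.013, 1.596, 0.006, 1.134, -0.082], TCP at [0.218, -0.586, 0.223] pointing down, gripper open.
Joint ranges: [-2.95, 2.95], [-0.29, 1.99], [-1.47, 1.44], [0.14, 2.54], [-1.03, 4.17], [0.13, 1.85], [-2.86, 2.86]. Speed limits (rad/s): [2.39, 2.39, 3.01, 3.01, 3.14, 3.14, 3.14].

## Interface

Orientations are given as a unit quaternion [w, x, y, z].
In Python, from workcell import env, vision, hand_in gives the robot as it stands.
- The arm moves only by the tool apply_moves, never from a script. Its argument "plan" is a list of rows, each a list of 7 numbers: the shift along the tool's x, y, z in m, then the turn, a rotation vector about the tool's x, y, z in degrees, then the closure, from 0 (fully open) to 1 (shut). In form: [[tx, ty, tz, ax, ay, az, gripper], ...]. A call has 1 to 12 rows; each row shifts and turns the commanded pose from where the row before left it, along the tool's axes as they then stand; what a row does not reach is not made up. A row lasts 1/12 s, in which the tool goes at most 41.7 mm and 7.16 degrees, less where a joint would pass 70% of its speed; a pose out of reach is approached as far as the arm can. A call with a gripper value outside its range is refused whole. The fingers move at their own pace and stop on an object; the grip force is fixed at half the most. Time passes only in rows, so rows that do not move let the fingers close. It gives the time, the measured TCP pose, the force and the opening at its end, in the units of the state.
- env.state(): the state, without advancing time (a new reading comes with each control period).
- vision.snapshot(name): name is "scene" or "top" or "wrist"; returns the picture (480x640x3 uint8, red, green, blue); there is no depth.
- vision.camera_params(name): a dict with "camera_matrix" (3x3 intrinsics, pixels), "origin" and "orientation" of the camera in the world; the wrist camera has in their place "hand_eye" (4x4, takes a point from camera to tool coordinates, whose origin is the TCP and whose axes are the tool frame's). Camera axes: x right, y up, looking along -z (the intrinsics and any distortion apply to the point x, -y, -z); pixel columns grow to the right and rows downward; lengths in m; the calibration is good to about 2 mm. A picture is of the moment at which its call begins: read the wrist's pose just before it. camera_params takes no time and is no camera call.
- hand_in(): hands the job in, once; it reports no verdict.
Trained networks look in the newest picture that a camera, given by its name, has taken for a name from the list of things; names that differ only in an ending like _2 or _b are one class to them, and where a whole thing is asked for, a point or a joint stands for the part that bears it (a point fixed in the world has none). Each returns a list of dicts, best first, with "score" (0 to 1); they miss things now and then, are a little off and sometimes report something else, mostly with a low value. They report only what shows in the picture. A call takes as long as a camera call. They do not tell look-alikes from the thing itself.
- vision.search_frame(query, camera): "xy" ([column, row] in pixels, amid what is visible of it).
- vision.outline_of(query, camera): "region" (480x640 bool, what is visible of it) and "xy" ([column, row] in pixels, amid what is visible of it).
- vision.tip_of(query, camera): "xy" ([column, row] in pixels: a listed point, or the origin of a listed thing).
The state is a dict: "t": time; "q": joint angles; "qvel": joint speeds; "tau": joint torques, N m; "position": TCP position; "tcp_rot": TCP orientation; "contact_force": force on the tool from outside, world axes, zero at the start; "ft_torque": the same for the moment, N m; "finger_gap": opening from 0.0 (shut) to 1.0 (fully open).
Only numpy, scipy, OpenCV 4.12 (cv2) and the standard library are available. Lean on these libraries where they do the work, as an engineer would, in place of code of your own. Each camera call takes 0.05 s, during which the arm holds its last target. There are 200 camera calls.

## Task

The kitchen soap pump by the sink has just been refilled and its collar is still undone. Turn the collar clockwise until it is fully home with its lug over the lock rib, and stand the small steel measuring cup upright on the worktop with the middle of its bowl under the spout; with both done, press the pump head fully down to prime it and let it come back up, leaving the cup there. Do not pump before the collar is locked and the cup is in place, do not tip the cup over, and leave the other things where they stand.

Things in the scene. Friction and masses are not known exactly. Their poses are not given: they have to be found in the camera images.
- dispenser: White ceramic pump bottle, 68 mm across, standing fixed to the worktop by a black rubber suction foot (74 mm across, 12 mm high). Origin: underside centre, z up. The straight side ends at height 122 mm, then a shoulder slopes in to a neck 46 mm across at 142 mm. The spout points along its -x when the swivel is 0. The bottle does not move.
- collar_axis (a point): Point on the bottle's upright axis, 170 mm above the worktop, at a good height to hold the collar (fingers from above, either side of the pump head). The black ribbed collar is 50 mm across and reaches from 150 to 177 mm above the worktop.
- collar (a joint): Turn of the collar about the bottle's upright axis, rad: 0 = locked (end stop, lug straight above the lock rib), positive = undone, anticlockwise seen from above; can go to 2.4. Starts 1.1 to 2.1. To lock it, turn it clockwise seen from above. Stiff, about 0.12 N m; it stays where it is left.
- collar_lug (a point): Outer part of the collar's pointer lug, 33 mm from the axis: a black block 10 mm wide that stands 11 mm out of the collar's rim, from 152 to 164 mm above the worktop. It turns with the collar.
- lock_rib (a point): The lock mark: a small black rib (15 by 5 mm, radial) on the white shoulder of the bottle, 30 mm from the axis, 139 mm high, in the bottle's frame at -1.4 rad from its +x about z.
- swivel (a joint): Swivel of the pump head with its spout about the bottle's axis, rad: positive anticlockwise from above, 0 = spout along the bottle's -x; free to turn from -1.2 to 1.2 with slight friction (0.06 N m). It starts within 0.5 of 0 and need not be turned.
- pump (a joint): Travel of the sprung pump head, m: 0 = up, 0.014 = fully down. Takes about 4 N to start and 9 N fully down; springs back when let go.
- head_top (a point): Centre of the flat top of the steel pump head, on the bottle's axis, 225 mm above the worktop when up. The head is a cap 33 mm across, from 203 to 225 mm, on a thin stem that leaves the collar's top at 177 mm (17 mm across up to 190 mm).
- spout_tip (a point): Underside of the spout's mouth, 70 mm out from the bottle's axis and 198 mm above the worktop when the head is up. The spout is a steel tube 11 mm thick that runs out level from the cap at 214 mm and dips at the tip, so the cup has to come in low, from the side.
- cup: Loose steel quarter-cup measure, about 90 g. Origin: underside centre of its round bowl, z up. Bowl 56 mm across, 32 mm high, open on top, wall 2.5 mm. Flat straight handle along its own +x, from the rim to 122 mm from the bowl's centre, 14 mm wide, 5 mm thick (27 to 32 mm above the underside). Starts on the worktop to the right or left of the dispenser.
- cup_handle (a point): Middle of the cup's handle thickness, 85 mm from the bowl's centre along the handle: a good place to pinch it from above across its 14 mm width.
- utensil_pot: White ceramic pot, 94 mm across and 125 mm high, with spoons and turners standing in it up to 290 mm, all within 60 mm of its axis. Origin: underside centre. Stands behind the dispenser, away from the spout. Leave it alone.
- washing_up_bottle: Clear plastic washing-up bottle, 64 mm across, 218 mm high, origin underside centre; at one side of the dispenser. Leave it alone.
- tumbler: Upturned glass tumbler, 72 mm across at the worktop, 118 mm high, origin underside centre; at the other side of the dispenser. Leave it alone.
- mug: White mug, 80 mm across, 95 mm high, its handle along its own +y; origin underside centre. Stands on the side where the cup is not. Leave it alone. The handle stands out to 77 mm from its axis.
Things that resemble listed ones, but are neither listed nor needed, are in the scene too. Of the things shaped like the cup, the steel one is meant.

How it is judged:
On the way, in this order (a step that is already met when the one before it is completed fails the run):
1. the collar is locked (within 0.1 rad of its stop) and the cup stands upright on the worktop under the spout (bowl centre within 20 mm of the spout tip, seen from above), let go (value of joint collar below 0.1 rad and horizontal distance between cup and spout_tip below 0.02 m and height (world z) of cup below 0.004 m and angle between cup's own z axis and vertical below 0.08 rad and contact force between cup and the fingers below 0.05 N), for 0.2 s.
2. the pump head is pressed down at least 11 of its 14 mm (value of joint pump above 0.011 m and value of joint collar below 0.1 rad and horizontal distance between cup and spout_tip below 0.02 m), for 0.05 s.
At the end, for the whole second after the job is handed in: The collar is within 0.1 rad of its locked stop, the pump head is back up (within 2 mm), and the cup stands still and upright on the worktop with its bowl's centre within 20 mm of the spout tip seen from above (value of joint collar below 0.1 rad and value of joint pump below 0.002 m and horizontal distance between cup and spout_tip below 0.02 m and height (world z) of cup below 0.004 m and angle between cup's own z axis and vertical below 0.08 rad and linear speed of cup below 0.02 m/s); the robot touches nothing.
It fails at once if the head is pumped (more than 6 mm) before the collar is locked and the cup is under the spout (value of joint pump above 0.006 m and (value of joint collar above 0.15 rad or horizontal distance between cup and spout_tip above 0.025 m)).
It fails at once if the cup is tipped over (more than about 50 degrees) (angle between cup's own z axis and vertical above 0.9 rad).
It fails at once if one of the other things is shifted by more than 20 mm or tipped (distance of any of utensil_pot, washing_up_bottle, tumbler, mug from where it was at the start of the episode above 0.02 m or angle between any of utensil_pot, washing_up_bottle, tumbler, mug's own z axis and vertical above 0.3 rad).
It also fails if it takes over 72 s, if anything falls off the work surface, if the arm or the gripper's body presses on something with over 40 N, if the wrist force passes 120 N, or if a joint passes its speed limit or range.

## Working session

There is one attempt and no reset: what is moved stays moved. The work goes in short steps, Python scripts to look and compute and a tool call to move; the robot and the scene stay as the last step left them, time stands still between calls to the robot, and variables do not carry over. Pictures are saved under pics/ and viewed, about 8 in all and at most 12, crops included, and the job is handed in when it is done.

Besides the shell and the picture viewer there is one more tool, called as name([rows], argument=value, ...), one row to a line, values as JSON. apply_moves: Moves the arm, as the interface text tells. Its arguments: {"type":"object","properties":{"plan":{"type":"array","items":{"type":"array","items":{"type":"number"}}}},"required":["plan"]}

```bash
mkdir -p pics
cat > h.py <<'E'
import numpy as np, cv2
from scipy.spatial.transform import Rotation as R
from workcell import env, vision, hand_in
def Rq(q): return R.from_quat([q[1],q[2],q[3],q[0]]).as_matrix()
def cam(n):
    p=vision.camera_params(n); K=np.array(p["camera_matrix"])
    if "hand_eye" in p:
        s=env.state(); H=np.array(p["hand_eye"]); T=np.eye(4); T[:3,:3]=Rq(s["tcp_rot"]); T[:3,3]=s["position"]
        T=T@H; return K,T[:3,3],T[:3,:3],p
    return K,np.array(p["origin"]),Rq(p["orientation"]),p
def unproj(c,xy,z):
    K,o,Rm,p=c; d=np.array(p.get("distortion",np.zeros(5)),float)
    u=cv2.undistortPoints(np.array([[xy]],float),K,d)[0,0]
    r=Rm@np.array([u[0],-u[1],-1]); return o+r*(z-o[2])/r[2]
def proj(c,P):
    K,o,Rm,p=c; d=np.array(p.get("distortion",np.zeros(5)),float)
    q=(np.atleast_2d(P)-o)@Rm*[1,-1,-1]
    return cv2.projectPoints(q,np.zeros(3),np.zeros(3),K,d)[0][:,0]
def snap(n,f=None):
    c=cam(n); im=vision.snapshot(n)
    if f: cv2.imwrite("pics/"+f,im[:,:,::-1])
    return c,im
E
python3 - <<'E'
from h import *
for n in("scene","top"):
    c,im=snap(n,n+"0.png"); print(n,c[3].keys(),c[1].round(3))
    for q,z in(("dispenser",0),("collar_lug",.158),("lock_rib",.139),("head_top",.225),("spout_tip",.198),("cup",0),("cup_handle",.0295),("utensil_pot",0),("washing_up_bottle",0),("tumbler",0),("mug",0)):
        for r in vision.tip_of(q,n)[:3]: print(q,round(r["score"],2),np.round(r["xy"],1),unproj(c,r["xy"],z).round(4))
print(env.state(),env.pinch_z)
E
```

```text
scene dict_keys(['camera_matrix', 'origin', 'orientation']) [1.016 0.73  1.409]
dispenser 0.9 [337.9 305.9] [0.5875 0.0841 0.    ]
collar_lug 0.83 [333.1 282.6] [0.6129 0.0918 0.158 ]
lock_rib 0.74 [326.8 275.1] [0.6101 0.0542 0.139 ]
head_top 0.68 [294.8 286.9] [0.7221 0.0927 0.225 ]
head_top 0.65 [339.3 258.9] [0.5868 0.0731 0.225 ]
spout_tip 0.59 [355.4 247.3] [0.5222 0.0466 0.198 ]
spout_tip 0.38 [369.4 335.5] [0.6216 0.2781 0.198 ]
spout_tip 0.36 [285.2 341. ] [0.8015 0.1973 0.198 ]
cup 0.96 [317.4 223.6] [ 0.5001 -0.1983  0.    ]
cup 0.82 [299.1 180.5] [ 0.4685 -0.383  -0.    ]
cup 0.68 [339.8 186.3] [ 0.3627 -0.298   0.    ]
cup_handle 0.85 [294.8 207.7] [ 0.5434 -0.2665  0.0295]
cup_handle 0.75 [302.7 153.6] [ 0.4145 -0.46    0.0295]
cup_handle 0.73 [352.4 164.7] [ 0.2931 -0.3382  0.0295]
utensil_pot 0.79 [285.6 340.9] [0.7654 0.1104 0.    ]
washing_up_bottle 0.84 [297.3 287.2] [ 0.6604 -0.0241  0.    ]
tumbler 0.7 [370.  336.1] [0.5566 0.2064 0.    ]
tumbler 0.25 [355.2 248.4] [ 0.4441 -0.062   0.    ]
mug 0.81 [417.1 377.3] [0.51   0.3647 0.    ]
mug 0.73 [297.8 180.9] [ 0.
[... 1164 characters left out ...]
1.2, 'q': array([ 1.14580746,  0.41110407, -0.01271742,  1.59620381,  0.00563284,
        1.13431484, -0.08221609]), 'qvel': array([ 8.32880873e-04,  3.50423304e-06, -1.11834392e-03, -1.06878252e-03,
        2.69137814e-04, -2.57886874e-04, -2.46228561e-04]), 'tau': array([ 1.25899487e-04, -5.87749922e+01,  6.40928484e-01, -2.91380364e+01,
       -5.36179973e-02,  1.06385682e-02,  5.06177321e-05]), 'position': array([ 0.21827923, -0.58563991,  0.2226493 ]), 'tcp_rot': array([-0.12547669,  0.12549119, -0.69587948,  0.69588743]), 'contact_force': array([-0.14029783,  0.45606529, -0.03586489]), 'ft_torque': array([-0.01501169, -0.00889078, -0.00959568]), 'finger_gap': 1.0040363440095308} 0.0187
```

Run:
```python
import cv2
a=cv2.imread("pics/top0.png");b=cv2.imread("pics/scene0.png")
cv2.imwrite("pics/v1.png",cv2.resize(a[140:410,140:540],None,fx=2,fy=2,interpolation=2))
cv2.imwrite("pics/v2.png",cv2.resize(b[130:400,220:480],None,fx=2.2,fy=2.2,interpolation=2))
```

```text
(no output)
```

View pics/v1.png

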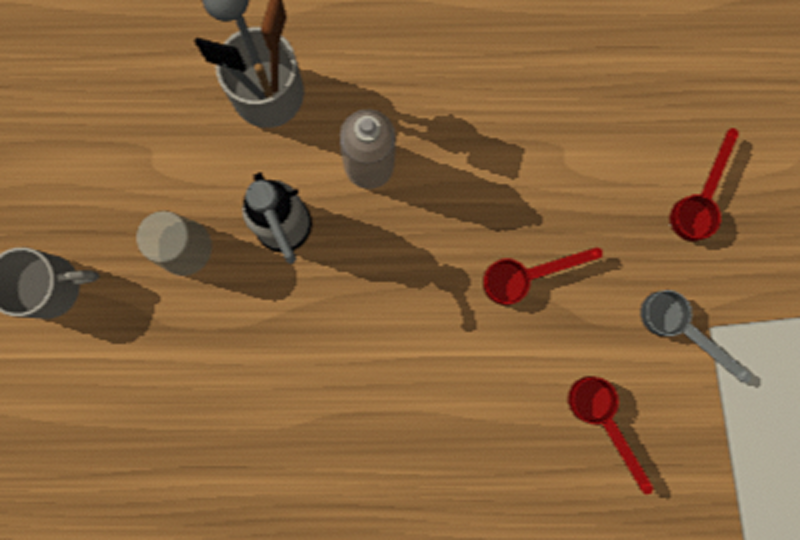

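View pics/v2.png

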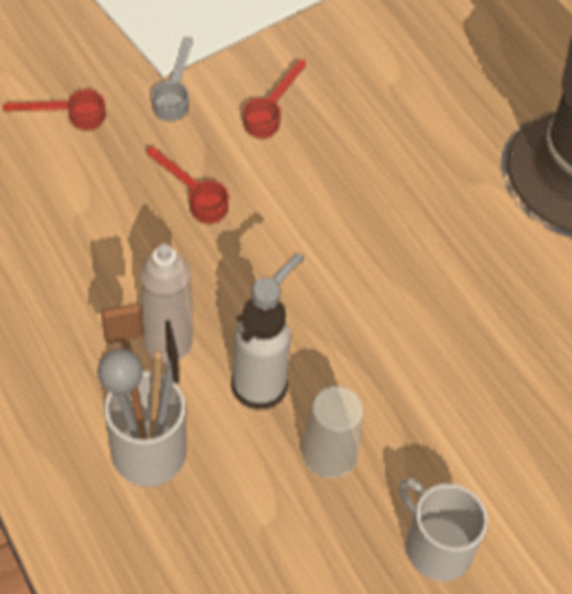

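Top view (2× crop): the steel cup is at about (667,314) and its handle points down-right. The three red ones are decoys. The dispenser head is at (265,195), the lug at about (260,178) and the rib at (292,190). The scene view agrees. Fitting those points, the lug needs about 1.6 rad clockwise. I'll do the collar first.

apply_moves([
  [0,-0.035,0,0,0,0,0],
  [0,-0.035,0,0,0,0,0],
  [0,-0.035,0,0,0,0,0],
  [0,-0.035,0,0,0,0,0],
  [-0.027,0,-0.0275,0,0,0,0],
  [-0.027,0,-0.0275,0,0,0,0],
  [-0.027,0,-0.0275,0,0,0,0],
  [-0.027,0,-0.0275,0,0,0,0],
  [-0.027,0,-0.0275,0,0,0,0],
  [-0.027,0,-0.0275,0,0,0,0],
  [-0.027,0,-0.0275,0,0,0,0],
  [-0.027,0,-0.0275,0,0,0,0],
])

```text
t: 2.2
position: [0.3441, -0.3022, 0.3629]
tcp_rot: [-0.126, 0.125, -0.696, 0.696]
contact_force: [0.9, -1.0, 0.0]
finger_gap: 1.001
```

apply_moves([
  [-0.027,0,-0.0275,0,0,0,0],
  [-0.027,0,-0.0275,0,0,0,0],
  [-0.027,0,-0.0275,0,0,0,0],
  [-0.027,0,-0.0275,0,0,0,0],
  [-0.027,0,-0.0275,0,0,0,0],
  [-0.027,0,-0.0275,0,0,0,0],
  [-0.027,0,-0.0275,0,0,0,0],
  [-0.027,0,-0.0275,0,0,0,0],
  [-0.02,0,-0.02,0,0,0,0],
  [0,0,0,0,0,0,0],
  [0,0,0,0,0,0,0],
])

```text
t: 3.12
position: [0.4813, 0.0046, 0.3625]
tcp_rot: [0.127, -0.127, 0.696, -0.696]
contact_force: [-0.6, -0.6, 0.1]
finger_gap: 1.001
```

```bash
cat >> h.py <<'E'
def axes():
    s=env.state(); Rm=Rq(s["tcp_rot"]); print("t",round(s["t"],2),"q",np.round(s["q"],2),"pos",np.round(s["position"],4),"jaw deg",round(np.degrees(np.arctan2(Rm[1,2],Rm[0,2])),2),"down",Rm[:,1].round(3),"F",np.round(s["contact_force"],2),"M",np.round(s["ft_torque"],2),"gap",round(s["finger_gap"],3)); return s,Rm
def togo(target): # world TCP target -> tool shift
    s,Rm=axes(); print("tool shift",(Rm.T@(np.array(target)-s["position"])).round(4))
E
python3 - <<'E'
from h import *
axes()
c,im=snap("wrist","w1.png"); print(np.array(c[3]["hand_eye"]).round(3).tolist(),c[1].round(3))
for q,z in(("collar_lug",.158),("lock_rib",.139),("head_top",.225),("spout_tip",.198)):
    for r in vision.tip_of(q,"wrist")[:2]: print(q,round(r["score"],2),np.round(r["xy"],1),unproj(c,r["xy"],z).round(4))
E
```

```text
t 3.12 q [ 0.41  0.11 -0.57  1.68  0.06  1.37 -1.38] pos [0.4813 0.0046 0.3625] jaw deg -69.35 down [-0.  0. -1.] F [-0.58 -0.64  0.14] M [-0.01  0.03 -0.01] gap 1.001
[[0.001, -0.959, -0.285, -0.078], [0.0, 0.285, -0.959, -0.161], [1.0, 0.001, 0.0, 0.001], [0.0, 0.0, 0.0, 1.0]] [0.555 0.032 0.524]
collar_lug 0.8 [282.   15.1] [0.6192 0.0882 0.158 ]
lock_rib 0.61 [319.1  58.4] [0.6018 0.0496 0.139 ]
head_top 0.9 [274.5  49.2] [0.586  0.0759 0.225 ]
spout_tip 0.73 [289.6 147.9] [0.5256 0.0458 0.198 ]
```

View pics/w1.png

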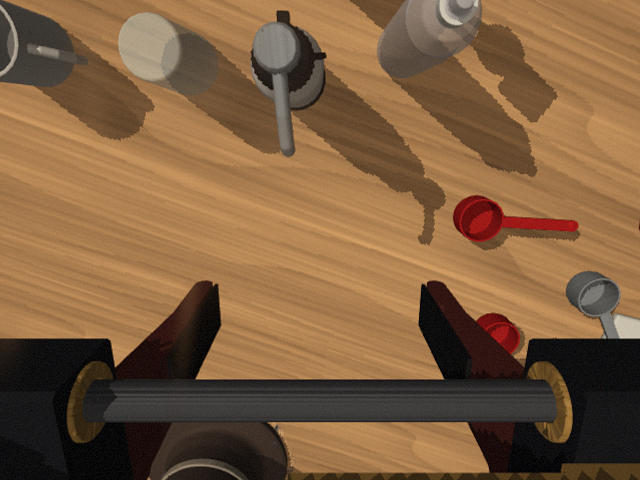

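The wrist view shows the spout tip at about (288,150), the cap at (276,45), the lug at (283,16) and the rib at (320,55). The collar therefore needs about 1.5 rad clockwise. I'll move over the axis with the jaws set clear of spout and lug.

apply_moves([
  [-0.0308,0,-0.007,0,0,0,0],
  [-0.0308,0,-0.007,0,0,0,0],
  [-0.0308,0,-0.007,0,0,0,0],
  [-0.0308,0,-0.007,0,0,0,0],
  [0,0,0,0,-6,0,0],
  [0,0,0,0,-6,0,0],
  [0,0,0,0,-6,0,0],
  [0,0,0,0,-6,0,0],
  [0,0,0,0,-6,0,0],
  [0,0,0,0,0,0,0],
  [0,0,0,0,0,0,0],
])

```text
t: 4.28
position: [0.5868, 0.0714, 0.3626]
tcp_rot: [-0.3, 0.3, -0.64, 0.641]
contact_force: [-0.3, 0.5, 0.5]
finger_gap: 1.004
```

Run:
```python
from h import *
axes()
c,im=snap("wrist","w2.png")
for q,z in(("collar_lug",.158),("collar_axis",.17),("lock_rib",.139),("head_top",.225),("spout_tip",.198)):
    for r in vision.tip_of(q,"wrist")[:2]: print(q,round(r["score"],2),np.round(r["xy"],1),unproj(c,r["xy"],z).round(4))
for n,z in (("top",.225),("scene",.225)): pass
```

```text
t 4.28 q [ 0.3   0.35 -0.69  1.43  0.22  1.44 -1.09] pos [0.5868 0.0714 0.3626] jaw deg -39.83 down [-0. -0. -1.] F [-0.33  0.48  0.52] M [-0.08 -0.05 -0.03] gap 1.004
collar_lug 0.9 [337.9 173.5] [0.6195 0.0837 0.158 ]
collar_lug 0.72 [316.6 222.4] [0.5757 0.0613 0.158 ]
collar_axis 0.79 [319.1 203.3] [0.5906 0.0755 0.17  ]
lock_rib 0.65 [344.6 209.3] [0.6018 0.0502 0.139 ]
head_top 0.77 [312.3 221.3] [0.5849 0.0768 0.225 ]
head_top 0.53 [451.2 451.4] [ 0.5426 -0.17    0.225 ]
spout_tip 0.97 [283.  282.2] [0.5256 0.0466 0.198 ]
```

View pics/w2.png

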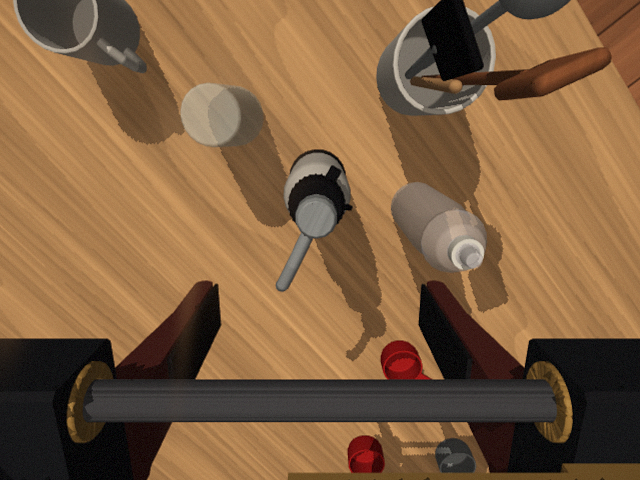

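Run:
```python
from h import *
c=cam("wrist"); im=cv2.imread("pics/w2.png")
for p in((316,214.5),(317,216)): print(unproj(c,p,.225).round(4))
for a in((.587,.075),(.590,.075),(.587,.073)): print(a,proj(c,[[*a,.225],[*a,.177],[*a,.15]]).round(1).tolist())
cv2.imwrite("pics/v3.png",cv2.resize(im[130:310,240:400],None,fx=3.3,fy=3.3,interpolation=2))
```

```text
[0.5905 0.0801 0.225 ]
[0.5903 0.0787 0.225 ]
(0.587, 0.075) [[316.8, 222.4], [317.1, 208.9], [317.2, 202.8]]
(0.59, 0.075) [[319.8, 219.9], [319.7, 206.8], [319.7, 200.7]]
(0.587, 0.073) [[318.5, 224.3], [318.6, 210.6], [318.6, 204.4]]
```

View pics/v3.png

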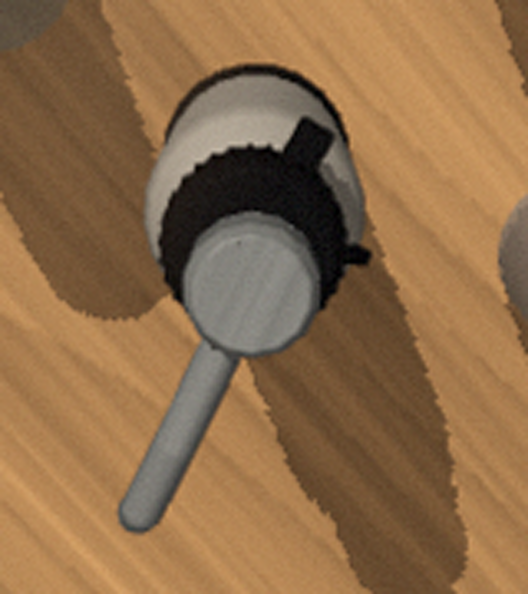

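The crop shows the cap face centre at about full-frame pixel (316.5,217), the lug at (335,173) and the rib at (349,207). Combined with the earlier fits, the axis is at about (0.588, 0.0755). Next I'll descend.

apply_moves([
  [-0.004,0.03,-0.0017,0,0,0,0],
  [0,0.035,0,0,0,0,0],
  [0,0.035,0,0,0,0,0],
  [0,0.035,0,0,0,0,0],
  [0,0.035,0,0,0,0,0],
  [0,0.025,0,0,0,0,0],
  [0,0.015,0,0,0,0,0],
  [0,0,0,0,0,0,0],
  [0,0,0,0,0,0,0],
])

```text
t: 5.33
position: [0.5878, 0.0768, 0.1524]
tcp_rot: [0.301, -0.302, 0.64, -0.64]
contact_force: [-0.0, 0.0, 0.3]
finger_gap: 1.003
```

apply_moves([
  [0,0,0,0,0,0,1],
  [0,0,0,0,0,0,1],
  [0,0,0,0,0,0,1],
  [0,0,0,0,0,0,1],
  [0,0,0,0,0,0,1],
  [0,0,0,0,0,0,1],
  [0,0,0,0,0,0,1],
  [0,0,0,0,0,0,1],
])

```text
t: 6.0
position: [0.588, 0.0768, 0.153]
tcp_rot: [-0.301, 0.301, -0.64, 0.64]
contact_force: [-0.2, 0.2, 4.6]
finger_gap: 0.562
```

```bash
python3 -c "
from h import *
axes()"
```

```text
t 6.0 q [ 0.26  0.51 -0.64  1.72  0.35  1.03 -1.2 ] pos [0.588  0.0768 0.153 ] jaw deg -39.56 down [ 0.  0. -1.] F [-0.18  0.24  4.61] M [-0.04  0.28 -0.12] gap 0.562
```

Grip width is 49.5 mm, so the collar is held. I'll turn it clockwise 66°.

apply_moves([
  [0,0,0,0,6,0,1],
  [0,0,0,0,6,0,1],
  [0,0,0,0,6,0,1],
  [0,0,0,0,6,0,1],
  [0,0,0,0,6,0,1],
  [0,0,0,0,6,0,1],
  [0,0,0,0,6,0,1],
  [0,0,0,0,6,0,1],
  [0,0,0,0,6,0,1],
  [0,0,0,0,6,0,1],
  [0,0,0,0,6,0,1],
  [0,0,0,0,0,0,1],
])

```text
t: 7.0
position: [0.588, 0.0768, 0.153]
tcp_rot: [0.097, -0.097, -0.7, 0.7]
contact_force: [-1.1, -0.3, 4.1]
finger_gap: 0.563
```

Run:
```python
from h import *
axes()
for n in ("top","scene"):
    c,im=snap(n,n+"1.png")
    for q,z in(("collar_lug",.158),("lock_rib",.139),("spout_tip",.198)):
        for r in vision.tip_of(q,n)[:1]: print(n,q,round(r["score"],2),np.round(r["xy"],1),unproj(c,r["xy"],z).round(4))
```

```text
t 7.0 q [ 0.07  0.46 -0.38  1.73  0.2   0.99 -2.23] pos [0.588  0.0768 0.153 ] jaw deg -105.81 down [ 0. -0. -1.] F [-1.13 -0.33  4.13] M [-0.06  0.33 -0.13] gap 0.563
scene collar_lug 0.38 [325.9 269.4] [0.6097 0.0479 0.158 ]
scene lock_rib 0.69 [328.4 270. ] [0.5986 0.0424 0.139 ]
scene spout_tip 0.67 [367.1 335.9] [0.6268 0.2764 0.198 ]
```

apply_moves([
  [0,0,0,0,3,0,1],
  [0,0,0,0,3,0,1],
  [0,0,0,0,3,0,1],
  [0,0,0,0,3,0,1],
  [0,0,0,0,0,0,1],
])

```text
t: 7.82
position: [0.588, 0.0767, 0.153]
tcp_rot: [0.168, -0.168, -0.687, 0.687]
contact_force: [-2.6, -0.6, 5.5]
finger_gap: 0.562
```

Run:
```python
from h import *
axes()
```

```text
t 7.82 q [ 0.04  0.45 -0.34  1.74  0.17  0.99 -2.41] pos [0.588  0.0767 0.153 ] jaw deg -117.48 down [ 0. -0. -1.] F [-2.58 -0.55  5.47] M [-0.13  0.52  0.46] gap 0.562
```

apply_moves([
  [0,0,0,0,2,0,1],
  [0,0,0,0,0,0,1],
])

```text
t: 7.98
position: [0.5887, 0.0764, 0.1529]
tcp_rot: [0.179, -0.18, -0.684, 0.684]
contact_force: [-0.0, -1.9, 4.6]
finger_gap: 0.561
```

Run:
```python
from h import *
axes()
```

```text
t 7.98 q [ 0.04  0.45 -0.33  1.74  0.17  0.98 -2.44] pos [0.5887 0.0764 0.1529] jaw deg -119.42 down [ 0.001 -0.001 -1.   ] F [-0.02 -1.87  4.57] M [-0.4  -0.14  0.57] gap 0.561
```

The moment rose to 0.57 N m and the grip began to shift, which suggests the end stop. I'll let go, rise and check.

apply_moves([
  [0,0,0,0,-1,0,0],
  [0,0,0,0,0,0,0],
  [0,0,0,0,0,0,0],
  [0,0,0,0,0,0,0],
  [0,0,0,0,0,0,0],
  [0,-0.02,0,0,0,0,0],
  [0,-0.035,0,0,0,0,0],
  [0,-0.035,0,0,0,0,0],
  [0,-0.035,0,0,0,0,0],
  [0,-0.035,0,0,0,0,0],
  [0,-0.035,0,0,0,0,0],
  [0,0,0,0,0,0,0],
])

```text
t: 8.98
position: [0.5903, 0.0776, 0.3552]
tcp_rot: [-0.171, 0.178, 0.687, -0.684]
contact_force: [0.3, -0.1, 0.2]
finger_gap: 1.002
```

Run:
```python
from h import *
s,_=axes(); ax=np.array([.588,.0768])
c,im=snap("wrist","w3.png")
for q,z in(("collar_lug",.158),("lock_rib",.139),("head_top",.225),("spout_tip",.198)):
    for r in vision.tip_of(q,"wrist")[:2]:
        P=unproj(c,r["xy"],z); d=P[:2]-ax; print(q,round(r["score"],2),np.round(r["xy"],1),P.round(4),"ang",round(np.degrees(np.arctan2(d[1],d[0])),1),"r",np.hypot(*d).round(4))
p=proj(c,[[*ax,.15]])[0].round().astype(int); print(p)
x,y=np.clip(p-80,0,[480,320])
cv2.imwrite("pics/v4.png",cv2.resize(im[y:y+160,x:x+160,::-1],None,fx=3.6,fy=3.6,interpolation=2))
```

```text
t 8.98 q [ 0.05  0.3  -0.35  1.46  0.1   1.39 -2.37] pos [0.5903 0.0776 0.3552] jaw deg -118.54 down [ 0.01   0.002 -1.   ] F [ 0.31 -0.13  0.18] M [0.07 0.05 0.01] gap 1.002
collar_lug 0.85 [340.9 183.6] [0.6033 0.0496 0.158 ] ang -60.6 r 0.0313
lock_rib 0.82 [336.2 181. ] [0.6047 0.0528 0.139 ] ang -55.1 r 0.0292
lock_rib 0.34 [325.5 215.2] [0.5807 0.0771 0.139 ] ang 177.5 r 0.0073
head_top 0.69 [323.4 232.5] [0.5873 0.0762 0.225 ] ang -141.8 r 0.0009
spout_tip 0.97 [391.5 269.4] [0.5254 0.0447 0.198 ] ang -152.9 r 0.0704
[322 211]
```

View pics/v4.png

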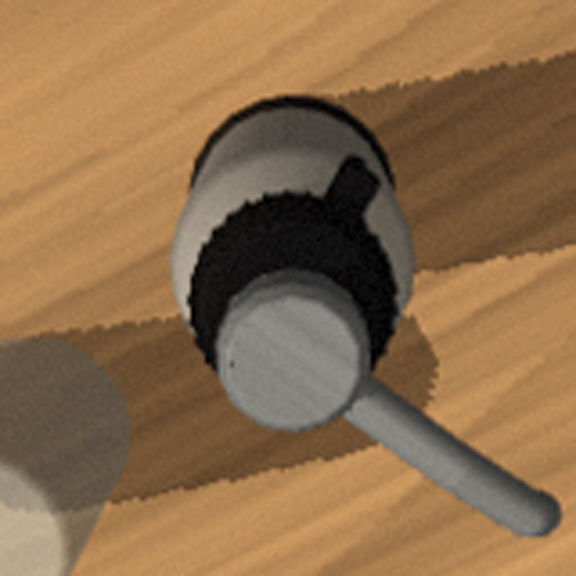

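The lug now lies directly over the rib, at crop (350,190), and hides it. Collar is locked; the spout tip is at about (0.5255, 0.0455). Now the cup.

apply_moves([
  [0,0,0,0,-6.875,0,0],
  [0,0,0,0,-6.875,0,0],
  [0,0,0,0,-6.875,0,0],
  [0,0,0,0,-6.875,0,0],
  [0,0,0,0,-6.875,0,0],
  [0,0,0,0,-6.875,0,0],
  [0,0,0,0,-6.875,0,0],
  [0,0,0,0,-6.875,0,0],
  [0,0,0,0,-6.875,0,0],
  [0,0,0,0,-6.875,0,0],
  [0,0,0,0,-6.875,0,0],
  [0,0,0,0,-6.875,0,0],
])

```text
t: 10.23
position: [0.5875, 0.0765, 0.3459]
tcp_rot: [0.322, -0.324, 0.63, -0.629]
contact_force: [-0.2, 0.1, -0.3]
finger_gap: 0.997
```

```bash
cat >> h.py <<'E'
def level(): # rotvec (tool, deg) that makes tool y point straight down
    s,Rm=axes(); y=Rm[:,1]; w=np.cross(y,[0,0,-1]); print("level rotvec deg",np.degrees(Rm.T@w).round(2))
E
python3 - <<'E'
from h import *
togo([.42,-.44,.34]); level()
E
```

```text
t 10.23 q [ 0.22  0.34 -0.59  1.46  0.19  1.4  -1.  ] pos [0.5875 0.0765 0.3459] jaw deg -35.7 down [-0.003 -0.    -1.   ] F [-0.2   0.13 -0.29] M [-0.04 -0.01 -0.03] gap 0.997
tool shift [0.5172 0.0064 0.1654]
t 10.23 q [ 0.22  0.34 -0.59  1.46  0.19  1.4  -1.  ] pos [0.5875 0.0765 0.3459] jaw deg -35.7 down [-0.003 -0.    -1.   ] F [-0.2   0.13 -0.29] M [-0.04 -0.01 -0.03] gap 0.997
level rotvec deg [ 0.13 -0.    0.11]
```

14 rows of about (0.037, 0, 0.0118).

apply_moves([
  [0.037,0,0.0118,0,0,0,0],
  [0.037,0,0.0118,0,0,0,0],
  [0.037,0,0.0118,0,0,0,0],
  [0.037,0,0.0118,0,0,0,0],
  [0.037,0,0.0118,0,0,0,0],
  [0.037,0,0.0118,0,0,0,0],
  [0.037,0,0.0118,0,0,0,0],
  [0.037,0,0.0118,0,0,0,0],
  [0.037,0,0.0118,0,0,0,0],
  [0.037,0,0.0118,0,0,0,0],
  [0.037,0,0.0118,0,0,0,0],
  [0.037,0,0.0118,0,0,0,0],
])

```text
t: 11.23
position: [0.4397, -0.3671, 0.3461]
tcp_rot: [0.32, -0.321, 0.631, -0.629]
contact_force: [0.5, 0.2, 0.3]
finger_gap: 0.997
```

apply_moves([
  [0.037,0,0.0118,0,0,0,0],
  [0.037,0,0.0118,0,0,0,0],
  [0,0.03,0,0,0,0,0],
  [0,0.03,0,0,0,0,0],
  [0,0.03,0,0,0,0,0],
  [0,0,0,0,0,0,0],
  [0,0,0,0,0,0,0],
])

```text
t: 11.82
position: [0.4157, -0.4384, 0.2556]
tcp_rot: [0.32, -0.321, 0.632, -0.628]
contact_force: [-0.4, -0.9, 0.3]
finger_gap: 1.004
```

Run:
```python
from h import *
level()
c,im=snap("wrist","w4.png")
for q,z in(("cup",0),("cup_handle",.0295)):
    for r in vision.tip_of(q,"wrist")[:4]: print(q,round(r["score"],2),np.round(r["xy"],1),unproj(c,r["xy"],z).round(4))
for r in vision.outline_of("cup","wrist")[:4]:
    m=r["region"]; ys,xs=np.nonzero(m); col=im[m].mean(0); print(round(r["score"],2),np.round(r["xy"]),m.sum(),col.round())
```

```text
t 11.82 q [ 0.96  0.37 -0.31  1.59  0.12  1.21  0.  ] pos [ 0.4157 -0.4384  0.2556] jaw deg -36.04 down [-0.004  0.004 -1.   ] F [-0.41 -0.89  0.3 ] M [ 0.02 -0.09  0.03] gap 1.004
level rotvec deg [ 0.29  0.   -0.06]
cup 0.63 [203.2 111.9] [ 0.3723 -0.3023  0.    ]
cup 0.62 [335.7 130.8] [ 0.4673 -0.3938  0.    ]
cup 0.57 [463.9  91.7] [ 0.5889 -0.4371  0.    ]
cup_handle 0.88 [162.  196.6] [ 0.2949 -0.3435  0.0295]
cup_handle 0.59 [574.1  73. ] [ 0.6668 -0.4769  0.0295]
cup_handle 0.58 [333.4 221.6] [ 0.415  -0.4617  0.0295]
0.64 [336. 143.] 4267 [95. 93. 88.]
0.6 [184. 121.] 4637 [111.  34.  24.]
0.53 [354.   0.] 57 [111.  29.  23.]
```

View pics/w4.png

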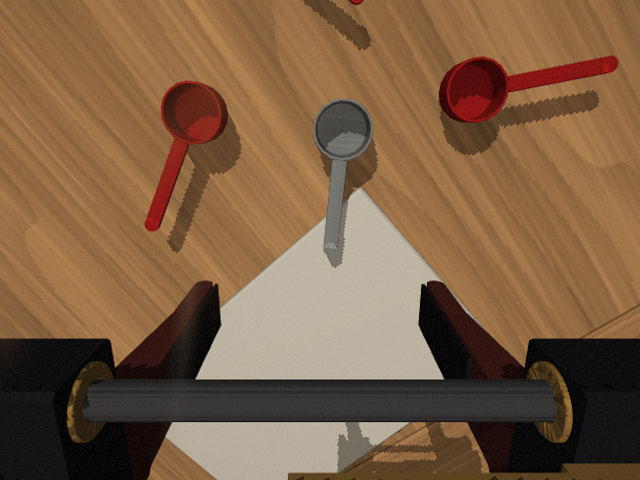

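The steel cup's rim centre is at (343,130) and its handle end at (330,248). The red decoys lie either side.

Run:
```python
from h import *
c=cam("wrist")
b=unproj(c,(343,129.5),.032)[:2]; e=unproj(c,(330.5,248),.031)[:2]; d=e-b
print(b.round(4),e.round(4),np.hypot(*d),np.degrees(np.arctan2(d[1],d[0])))
b2=np.array([.467,-.3935]); bb=(b+b2)/2
u=d/np.hypot(*d); print("85mm pt",(b+.085*u).round(4)); togo([*(b+.085*u),.0295-.0187+.006])
```

```text
[ 0.4763 -0.3984] [ 0.3994 -0.4857] 0.11638199251514277 -131.36273964805474
85mm pt [ 0.4202 -0.4621]
t 12.02 q [ 0.96  0.37 -0.31  1.58  0.12  1.21  0.  ] pos [ 0.4176 -0.4398  0.2597] jaw deg -36.04 down [ 0.002 -0.002 -1.   ] F [ 0.33 -0.35  0.08] M [-0.01  0.01 -0.02] gap 1.001
tool shift [0.0165 0.2429 0.0145]
```

apply_moves([
  [0.0165,0,0.0135,0,0,0,0],
  [0,0.035,0,0,5,0,0],
  [0,0.035,0,0,0,0,0],
  [0,0.035,0,0,0,0,0],
  [0,0.035,0,0,0,0,0],
  [0,0.03,0,0,0,0,0],
  [0,0,0,0,0,0,0],
  [0,0,0,0,0,0,0],
  [0,0,0,0,0,0,0],
])

```text
t: 12.77
position: [0.4193, -0.4617, 0.0902]
tcp_rot: [-0.293, 0.292, -0.642, 0.645]
contact_force: [-0.7, 0.4, 0.3]
finger_gap: 0.999
```

Run:
```python
from h import *
level()
c,im=snap("wrist","w5.png")
for q,z in(("cup",0),("cup_handle",.0295)):
    for r in vision.tip_of(q,"wrist")[:2]: print(q,round(r["score"],2),np.round(r["xy"],1),unproj(c,r["xy"],z).round(4))
togo([.418,-.462,.011])
```

```text
t 12.77 q [ 0.94  0.56 -0.26  1.72  0.18  0.89 -0.11] pos [ 0.4193 -0.4617  0.0902] jaw deg -41.06 down [ 0.002 -0.002 -1.   ] F [-0.69  0.39  0.31] M [-0.01 -0.03  0.03] gap 0.999
level rotvec deg [-0.19 -0.    0.01]
cup 0.67 [79.2 96.2] [ 0.3733 -0.3015  0.    ]
cup 0.63 [311.6 107.7] [ 0.4717 -0.3959  0.    ]
cup_handle 0.83 [311.6 259.8] [ 0.4158 -0.4598  0.0295]
t 12.92 q [ 0.94  0.56 -0.26  1.72  0.18  0.89 -0.11] pos [ 0.4192 -0.4618  0.0904] jaw deg -41.06 down [ 0.003 -0.003 -1.   ] F [-0.34  0.21 -0.46] M [-0.01 -0.06 -0.05] gap 1.003
tool shift [ 0.0009  0.0794 -0.0011]
```

View pics/w5.png

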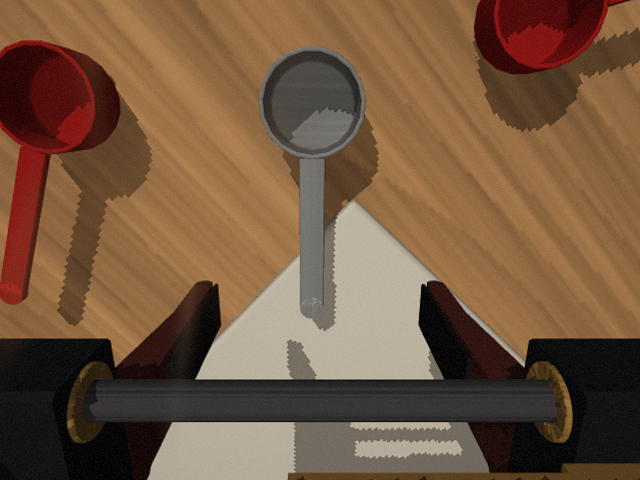

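The handle is aligned with the tool and about 4 mm left of the jaw centre. I'll correct for that, descend and grip.

apply_moves([
  [0,0.03,-0.0038,0,0,0,0],
  [0,0.03,0,0,0,0,0],
  [0,0.0195,0,0,0,0,0],
  [0,0,0,0,0,0,0],
  [0,0,0,0,0,0,0.5],
  [0,0,0,0,0,0,0.8],
  [0,0,0,0,0,0,1],
  [0,0,0,0,0,0,1],
  [0,0,0,0,0,0,1],
  [0,0,0,0,0,0,1],
  [0,0,0,0,0,0,1],
  [0,0,0,0,0,0,1],
])

```text
t: 13.92
position: [0.4151, -0.4582, 0.0083]
tcp_rot: [-0.293, 0.293, -0.644, 0.644]
contact_force: [-0.4, 0.5, -0.4]
finger_gap: 0.431
```

Run:
```python
from h import *
axes()
```

```text
t 13.92 q [ 0.93  0.66 -0.24  1.77  0.22  0.73 -0.14] pos [ 0.4151 -0.4582  0.0083] jaw deg -41.06 down [ 0. -0. -1.] F [-0.39  0.51 -0.45] M [-0.   -0.05 -0.02] gap 0.431
```

apply_moves([
  [0,0,0,0,0,0,1],
  [0,0,0,0,0,0,1],
  [0,0,0,0,0,0,1],
  [0,0,0,0,0,0,1],
  [0,0,0,0,0,0,1],
  [0,0,0,0,0,0,1],
])

```text
t: 14.42
position: [0.415, -0.4581, 0.0081]
tcp_rot: [0.293, -0.293, 0.644, -0.644]
contact_force: [0.1, 0.5, 0.3]
finger_gap: 0.148
```

Run:
```python
from h import *
axes()
c,im=snap("wrist","w6.png")
for q,z in(("cup",0),("cup_handle",.0295)):
    for r in vision.tip_of(q,"wrist")[:2]: print(q,round(r["score"],2),np.round(r["xy"],1),unproj(c,r["xy"],z).round(4))
for r in vision.outline_of("cup","wrist")[:3]:
    m=r["region"]; ys,xs=np.nonzero(m); print(round(r["score"],2),np.round(r["xy"]),m.sum(),im[m].mean(0).round(), xs.min(),xs.max(),ys.min(),ys.max())
```

```text
t 14.42 q [ 0.93  0.66 -0.24  1.77  0.22  0.73 -0.14] pos [ 0.415  -0.4581  0.0081] jaw deg -41.06 down [-0.  0. -1.] F [0.05 0.51 0.27] M [-0.    0.03  0.01] gap 0.148
cup 0.92 [319.6 100. ] [ 0.4713 -0.3944  0.    ]
cup_handle 0.7 [322.3 330.5] [ 0.4157 -0.4597  0.0295]
0.94 [ 16. 100.] 3312 [50.  8.  7.] 0 37 38 160
0.93 [318. 115.] 32055 [96. 93. 88.] 235 407 0 378
0.6 [615.  19.] 2537 [55.  8.  7.] 575 639 0 49
```

View pics/w6.png

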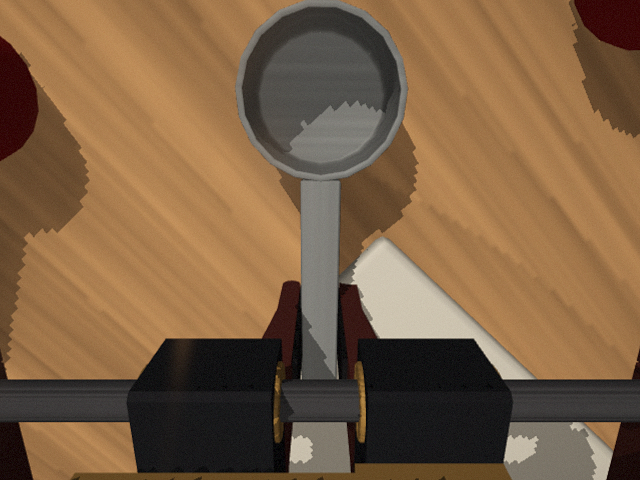

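The handle is gripped (13 mm gap) with the bowl centre 85 mm along tool −x. The wrist camera rides on that same side at about 0.17 m, so it would end up under the spout. I'll carry the cup to a clear staging spot and regrip it half-turned.

apply_moves([
  [0,-0.015,0,0,0,0,1],
  [0,-0.025,0,0,0,0,1],
  [0,-0.025,0,0,0,0,1],
  [0,-0.015,0,0,0,0,1],
  [-0.01,0,-0.01,0,0,0,1],
  [-0.02,0,-0.0205,0,0,0,1],
  [-0.02,0,-0.0205,0,0,0,1],
  [-0.02,0,-0.0205,0,0,0,1],
  [-0.02,0,-0.0205,0,0,0,1],
  [-0.02,0,-0.0205,0,0,0,1],
  [-0.02,0,-0.0205,0,0,0,1],
  [-0.02,0,-0.0205,0,0,0,1],
])

```text
t: 15.62
position: [0.3975, -0.2429, 0.0882]
tcp_rot: [-0.293, 0.293, -0.643, 0.644]
contact_force: [1.1, -0.2, -0.7]
finger_gap: 0.154
```

apply_moves([
  [-0.02,0,-0.0205,0,0,0,1],
  [-0.02,0,-0.0205,0,0,0,1],
  [-0.02,0,-0.0205,0,0,0,1],
  [-0.02,0,-0.0205,0,0,0,1],
  [-0.02,0,-0.0205,0,0,0,1],
  [-0.01,0,-0.01,0,0,0,1],
  [0,0,0,0,5.5,0,1],
  [0,0,0,0,5.5,0,1],
  [0,0,0,0,5.5,0,1],
  [0,0,0,0,5.5,0,1],
  [0,0,0,0,0,0,1],
])

```text
t: 16.53
position: [0.3853, -0.0873, 0.0883]
tcp_rot: [-0.163, 0.163, -0.688, 0.688]
contact_force: [-1.0, 0.7, -1.7]
finger_gap: 0.153
```

Run:
```python
from h import *
level(); togo([.385,-.1,.0085])
c,im=snap("wrist","w7.png"); s=env.state()
for r in vision.tip_of("cup","wrist")[:2]: print(np.round(r["xy"],1),r["score"])
```

```text
t 16.53 q [ 0.4   0.24 -0.34  2.25  0.13  0.67 -1.13] pos [ 0.3853 -0.0873  0.0883] jaw deg -63.29 down [ 0. -0. -1.] F [-0.99  0.65 -1.74] M [ 0.    0.08 -0.02] gap 0.153
level rotvec deg [-0.02  0.   -0.01]
t 16.53 q [ 0.4   0.24 -0.34  2.25  0.13  0.67 -1.13] pos [ 0.3853 -0.0873  0.0883] jaw deg -63.29 down [ 0. -0. -1.] F [-0.99  0.65 -1.74] M [ 0.    0.08 -0.02] gap 0.153
tool shift [0.006  0.0798 0.0112]
[320.7 103.5] 0.91
[574.3 389.9] 0.66
```

apply_moves([
  [0,0.025,0,0,0,0,1],
  [0,0.025,0,0,0,0,1],
  [0,0.018,0,0,0,0,1],
  [0,0.008,0,0,0,0,1],
  [0,0.0035,0,0,0,0,1],
  [0,0,0,0,0,0,1],
  [0,0,0,0,0,0,0.7],
  [0,0,0,0,0,0,0],
  [0,0,0,0,0,0,0],
  [0,0,0,0,0,0,0],
  [0,0,0,0,0,0,0],
])

```text
t: 17.55
position: [0.3856, -0.0875, 0.0091]
tcp_rot: [-0.165, 0.164, -0.687, 0.688]
contact_force: [0.6, -0.3, -1.0]
finger_gap: 0.491
```

Run:
```python
from h import *
axes()
c,im=snap("wrist")
for q,z in(("cup",0),("cup_handle",.0295)):
    for r in vision.tip_of(q,"wrist")[:1]: print(q,round(r["score"],2),np.round(r["xy"],1),unproj(c,r["xy"],z).round(4))
```

```text
t 17.55 q [ 0.34  0.4  -0.28  2.3   0.25  0.46 -1.24] pos [ 0.3856 -0.0875  0.0091] jaw deg -63.06 down [ 0.001 -0.    -1.   ] F [ 0.57 -0.29 -0.96] M [-0.04 -0.04 -0.07] gap 0.491
cup 0.73 [317.8 103.8] [ 0.4603 -0.0495  0.    ]
cup_handle 0.7 [317.7 329.6] [ 0.3849 -0.0877  0.0295]
```

apply_moves([
  [0,-0.03,0,0,0,0,0],
  [0,-0.035,0,0,0,0,0],
  [0,0,0,0,-7,0,0],
  [0,0,0,0,-7,0,0],
  [0,0,0,0,-7,0,0],
  [0,0,0,0,-7,0,0],
  [0,0,0,0,-7,0,0],
  [0,0,0,0,-7,0,0],
  [0,0,0,0,-7,0,0],
  [0,0,0,0,-7,0,0],
  [0,0,0,0,-7,0,0],
  [0,0,0,0,-7,0,0],
])

```text
t: 18.7
position: [0.3852, -0.0874, 0.0737]
tcp_rot: [-0.531, 0.531, -0.467, 0.467]
contact_force: [0.1, 0.4, 0.9]
finger_gap: 0.997
```

apply_moves([
  [0,0,0,0,-7,0,0],
  [0,0,0,0,-7,0,0],
  [0,0,0,0,-7,0,0],
  [0,0,0,0,-7,0,0],
  [0,0,0,0,-7,0,0],
  [0,0,0,0,-7,0,0],
  [0,0,0,0,-7,0,0],
  [0,0,0,0,-7,0,0],
  [0,0,0,0,-7,0,0],
  [0,0,0,0,-7,0,0],
  [0,0,0,0,-7,0,0],
  [0,0,0,0,-7,0,0],
])

```text
t: 19.7
position: [0.3851, -0.0874, 0.0737]
tcp_rot: [-0.707, 0.707, 0.008, -0.008]
contact_force: [0.0, 0.2, 0.6]
finger_gap: 1.0
```

Run:
```python
from h import *
level()
```

```text
t 19.7 q [ 0.91  0.4  -0.95  2.23  0.49  0.73  1.21] pos [ 0.3851 -0.0874  0.0737] jaw deg 91.29 down [-0. -0. -1.] F [0.03 0.16 0.58] M [-0.01 -0.19  0.01] gap 1.0
level rotvec deg [ 0.01 -0.   -0.  ]
```

apply_moves([
  [0,0,0,0,-6.4,0,0],
  [0,0,0,0,-6.4,0,0],
  [0,0,0,0,-6.4,0,0],
  [0,0,0,0,-6.4,0,0],
  [0,0.03,0,0,0,0,0],
  [0,0.0345,0,0,0,0,0],
  [0,0,0,0,0,0,0.6],
  [0,0,0,0,0,0,1],
  [0,0,0,0,0,0,1],
  [0,0,0,0,0,0,1],
  [0,0,0,0,0,0,1],
  [0,0,0,0,0,0,1],
])

```text
t: 20.7
position: [0.386, -0.0878, 0.0102]
tcp_rot: [-0.688, 0.689, 0.163, -0.162]
contact_force: [-0.0, 0.2, 0.6]
finger_gap: 0.584
```

apply_moves([
  [0,0,0,0,0,0,1],
  [0,0,0,0,0,0,1],
  [0,0,0,0,0,0,1],
  [0,0,0,0,0,0,1],
  [0,0,0,0,0,0,1],
  [0,0,0,0,0,0,1],
  [0,0,0,0,0,0,1],
  [0,0,0,0,0,0,1],
])

```text
t: 21.37
position: [0.3852, -0.0873, 0.0091]
tcp_rot: [0.688, -0.688, -0.162, 0.162]
contact_force: [-0.4, -0.1, 0.1]
finger_gap: 0.153
```

Run:
```python
from h import *
level()
B=np.array([.5255,.0455]); s=env.state(); Rm=Rq(s["tcp_rot"]); print("bowl if 85mm",s["position"]+.085*Rm[:,0]); t=B-.085*Rm[:2,0]
togo([*t,s["position"][2]])
c,im=snap("top","top2.png")
for q,z in(("cup",0),("spout_tip",.198)):
    for r in vision.tip_of(q,"top")[:4]: print(q,round(r["score"],2),np.round(r["xy"],1),unproj(c,r["xy"],z).round(4))
```

```text
t 21.37 q [ 0.84  0.55 -0.9   2.28  0.76  0.64  1.41] pos [ 0.3852 -0.0873  0.0091] jaw deg 116.55 down [-0. -0. -1.] F [-0.43 -0.14  0.13] M [ 0.09 -0.06 -0.  ] gap 0.153
level rotvec deg [-0.   -0.   -0.01]
bowl if 85mm [ 0.46124251 -0.0493147   0.00910723]
t 21.37 q [ 0.84  0.55 -0.9   2.28  0.76  0.64  1.41] pos [ 0.3852 -0.0873  0.0091] jaw deg 116.55 down [-0. -0. -1.] F [-0.43 -0.14  0.13] M [ 0.09 -0.06 -0.  ] gap 0.153
tool shift [ 0.0999 -0.      0.0561]
cup 0.79 [390.9 280.4] [ 0.5148 -0.2006  0.    ]
cup 0.71 [481.4 249.6] [ 0.5915 -0.4315  0.    ]
cup 0.59 [329.9 302.6] [ 0.4605 -0.0477  0.    ]
cup 0.56 [434.9 339.7] [ 0.3693 -0.3045  0.    ]
spout_tip 0.65 [285.7 268.8] [0.526  0.0447 0.198 ]
```

apply_moves([
  [0,-0.015,0,0,0,0,1],
  [0.01,0,0.0055,0,0,0,1],
  [0.02,0,0.0112,0,0,0,1],
  [0.02,0,0.0112,0,0,0,1],
  [0.02,0,0.0112,0,0,0,1],
  [0.02,0,0.0112,0,0,0,1],
  [0.01,0,0.0058,0,0,0,1],
  [0,0,0,0,0,0,1],
  [0,0.008,0,0,0,0,1],
  [0,0.005,0,0,0,0,1],
  [0,0.002,0,0,0,0,1],
  [0,0,0,0,0,0,1],
])

```text
t: 22.52
position: [0.4482, 0.0062, 0.0083]
tcp_rot: [-0.688, 0.689, 0.161, -0.163]
contact_force: [-2.2, -2.1, 3.2]
finger_gap: 0.153
```

Run:
```python
from h import *
axes();s=env.state(); Rm=Rq(s["tcp_rot"]); print("bowl",s["position"]+.085*Rm[:,0])
c,im=snap("top","top3.png")
for q,z in(("cup",0),("spout_tip",.198),("head_top",.225)):
    for r in vision.tip_of(q,"top")[:4]: print(q,round(r["score"],2),np.round(r["xy"],1),unproj(c,r["xy"],z).round(4))
```

```text
t 22.52 q [ 0.58  0.62 -0.88  2.15  0.75  0.71  1.21] pos [0.4482 0.0062 0.0083] jaw deg 116.48 down [-0.002 -0.001 -1.   ] F [-2.23 -2.07  3.25] M [-0.14  0.3  -0.02] gap 0.153
bowl [0.52432069 0.04414492 0.00811843]
cup 0.96 [389.8 282.1] [ 0.5106 -0.1977  0.    ]
cup 0.81 [482.  249.7] [ 0.5912 -0.433   0.    ]
cup 0.77 [435.6 342.2] [ 0.3633 -0.3059  0.    ]
cup 0.56 [294.  278.2] [0.5214 0.0418 0.    ]
spout_tip 0.58 [285.7 270.6] [0.5222 0.0447 0.198 ]
head_top 0.71 [273.1 237.7] [0.5872 0.0686 0.225 ]
head_top 0.19 [285.9 232.7] [0.5975 0.0426 0.225 ]
```

apply_moves([
  [0,0,0,0,0,0,0.7],
  [0,0,0,0,0,0,0.3],
  [0,0,0,0,0,0,0],
  [0,0,0,0,0,0,0],
  [0,0,0,0,0,0,0],
  [0,-0.02,0,0,0,0,0],
  [0,-0.035,0,0,0,0,0],
  [0,-0.035,0,0,0,0,0],
  [0,-0.035,0,0,0,0,0],
  [0,-0.035,0,0,0,0,0],
  [0,-0.035,0,0,0,0,0],
  [0,-0.035,0,0,0,0,0],
])

```text
t: 23.72
position: [0.4492, 0.0079, 0.2407]
tcp_rot: [0.688, -0.688, -0.162, 0.163]
contact_force: [0.4, -0.2, -0.3]
finger_gap: 0.993
```

apply_moves([
  [0,-0.035,0,0,0,0,0],
  [0,-0.03,0,0,0,0,0],
  [-0.04,0,0,0,0,0,0],
  [-0.03,0,0,0,0,0,0],
  [0,0,0,0,0,0,0],
])

```text
t: 24.13
position: [0.4011, -0.0196, 0.3065]
tcp_rot: [-0.686, 0.691, 0.16, -0.161]
contact_force: [-0.3, -1.7, -0.3]
finger_gap: 1.002
```

Run:
```python
from h import *
axes()
for n in("top","scene"):
  c,im=snap(n,n+"4.png")
  for q,z in(("cup",0),("cup_handle",.0295),("spout_tip",.198),("head_top",.225),("collar_lug",.158),("lock_rib",.139),("mug",0),("tumbler",0),("washing_up_bottle",0),("utensil_pot",0)):
    for r in vision.tip_of(q,n)[:4 if q[:3]=="cup" else 1]: print(n,q,round(r["score"],2),np.round(r["xy"],1),unproj(c,r["xy"],z).round(4))
a=cv2.imread("pics/top4.png")[200:320,200:360];b=cv2.imread("pics/scene4.png")[210:330,270:430]
cv2.imwrite("pics/v5.png",cv2.resize(np.vstack([a,b]),None,fx=2.5,fy=2.5,interpolation=2))
```

```text
t 24.13 q [ 1.31  0.02 -1.35  1.91  0.03  1.23  1.98] pos [ 0.4011 -0.0196  0.3065] jaw deg 116.3 down [ 0.    -0.006 -1.   ] F [-0.26 -1.73 -0.3 ] M [ 0.02 -0.13 -0.05] gap 1.002
top cup 0.95 [484.6 250.1] [ 0.5901 -0.4396  0.    ]
top cup 0.74 [389.1 281.6] [ 0.5118 -0.196   0.    ]
top cup 0.58 [430.9 338. ] [ 0.3734 -0.2948  0.    ]
top cup 0.55 [291.6 279.8] [0.5175 0.0478 0.    ]
top cup_handle 0.97 [499.6 219.3] [ 0.6634 -0.4714  0.0295]
top cup_handle 0.91 [429.9 269.7] [ 0.5384 -0.2927  0.0295]
top cup_handle 0.82 [309. 305.] [0.4543 0.0029 0.0295]
top cup_handle 0.6 [453.9 370.2] [ 0.3003 -0.3397  0.0295]
top spout_tip 0.9 [285.2 267.6] [0.5285 0.0458 0.198 ]
top head_top 0.92 [271.5 236. ] [0.5907 0.072  0.225 ]
top collar_lug 0.79 [282.8 233.9] [0.6066 0.0555 0.158 ]
top lock_rib 0.82 [288.3 237.1] [0.6026 0.045  0.139 ]
top mug 0.79 [164.1 281.9] [0.5137 0.3664 0.    ]
top tumbler 0.75 [230. 263.] [0.5604 0.2031 0.    ]
top washing_up_bottle 0.75 [323.8 221.3] [ 0.6663 -0.0333  0.    ]
top utensil_pot 0.57 [273.5 188.1] [0.7544 0.0965 0.    ]
scene cup 0.85 [352.6 286.1]
[... 196 characters left out ...]
andle 0.91 [296.5 203.1] [ 0.5303 -0.2803  0.0295]
scene cup_handle 0.88 [365.7 261.2] [0.4522 0.0079 0.0295]
scene cup_handle 0.87 [235.1 177. ] [ 0.6559 -0.4706  0.0295]
scene cup_handle 0.61 [352.6 166.2] [ 0.2959 -0.3322  0.0295]
scene spout_tip 0.72 [355.8 251.4] [0.5279 0.0581 0.198 ]
scene head_top 0.51 [337.1 259.6] [0.5927 0.0724 0.225 ]
scene collar_lug 0.54 [327.1 267.4] [0.604 0.044 0.158]
scene lock_rib 0.93 [327.5 272.7] [0.6048 0.0486 0.139 ]
scene mug 0.98 [414.7 378.1] [0.5167 0.3636 0.    ]
scene tumbler 0.98 [369.  332.3] [0.5531 0.1954 0.    ]
scene washing_up_bottle 0.83 [295.2 285.1] [ 0.6625 -0.0332  0.    ]
scene utensil_pot 0.7 [368.3 260.4] [ 0.4319 -0.0063  0.    ]
```

View pics/v5.png

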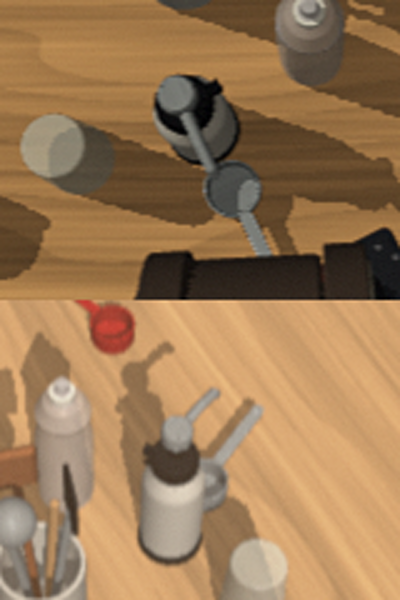

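Both views show the cup's bowl under the spout with its handle pointing away (top crop, bowl centre at (232,188)). By eye-fit the bowl is at about (0.525, 0.043), against a spout tip of (0.5255, 0.0455). The networks put the two about 8 mm apart. Either way it is within 20 mm. Now the press: shut the fingers and go above the head.

apply_moves([
  [0.01,0,0,-0.2,0,-0.3,1],
  [0.02,0,0,0,0,0,1],
  [0.025,0,0,0,0,0,1],
  [0.025,0,0,0,0,0,1],
  [0.025,0,0,0,0,0,1],
  [0.025,0,0,0,0,0,1],
  [0.025,0,0,0,0,0,1],
  [0.025,0,0,0,0,0,1],
  [0.02,0,0,0,0,0,1],
  [0.01,0,0.003,0,0,0,1],
  [0,0,0,0,0,0,1],
  [0,0,0,0,0,0,1],
])

```text
t: 26.23
position: [0.5898, 0.0814, 0.3075]
tcp_rot: [-0.688, 0.688, 0.166, -0.161]
contact_force: [0.6, -0.4, -0.4]
finger_gap: 0.129
```

Run:
```python
from h import *
level(); togo([.588,.0768,.235])
```

```text
t 26.23 q [ 0.54  0.52 -1.13  1.51  0.48  1.41  1.42] pos [0.5898 0.0814 0.3075] jaw deg 116.71 down [ 0.006  0.001 -1.   ] F [ 0.63 -0.45 -0.38] M [ 0.08 -0.14 -0.02] gap 0.129
level rotvec deg [0.11 0.   0.36]
t 26.23 q [ 0.54  0.52 -1.13  1.51  0.48  1.41  1.42] pos [0.5898 0.0814 0.3075] jaw deg 116.71 down [ 0.006  0.001 -1.   ] F [ 0.63 -0.45 -0.38] M [ 0.08 -0.14 -0.02] gap 0.129
tool shift [-0.0041  0.0724 -0.0032]
```

apply_moves([
  [-0.004,0,-0.003,0.1,0,0.3,1],
  [0,0.03,0,0,0,0,1],
  [0,0.025,0,0,0,0,1],
  [0,0.012,0,0,0,0,1],
  [0,0,0,0,0,0,1],
  [0,0,0,0,0,0,1],
])

```text
t: 26.73
position: [0.5877, 0.0756, 0.2414]
tcp_rot: [-0.688, 0.688, 0.163, -0.162]
contact_force: [-0.9, -0.4, -0.3]
finger_gap: 0.005
```

Run:
```python
from h import *
level(); togo([.588,.0768,.211])
for n in("top","scene"):
  c,im=snap(n)
  for q,z in(("cup",0),("spout_tip",.198)):
    for r in vision.tip_of(q,n)[:4]: print(n,q,round(r["score"],2),np.round(r["xy"],1),unproj(c,r["xy"],z).round(4))
```

```text
t 26.73 q [ 0.54  0.57 -1.1   1.61  0.52  1.29  1.39] pos [0.5877 0.0756 0.2414] jaw deg 116.6 down [ 0.002 -0.001 -1.   ] F [-0.92 -0.43 -0.33] M [ 0.08 -0.11  0.  ] gap 0.005
level rotvec deg [ 0.08 -0.    0.07]
t 26.73 q [ 0.54  0.57 -1.1   1.61  0.52  1.29  1.39] pos [0.5877 0.0756 0.2414] jaw deg 116.6 down [ 0.002 -0.001 -1.   ] F [-0.92 -0.43 -0.33] M [ 0.08 -0.11  0.  ] gap 0.005
tool shift [0.0007 0.0304 0.001 ]
top cup 0.96 [389.6 279.4] [ 0.5173 -0.1974  0.    ]
top cup 0.88 [433.3 340.7] [ 0.3669 -0.3004  0.    ]
top cup 0.69 [485.3 250.2] [ 0.5899 -0.4413  0.    ]
scene cup 0.74 [259.1 180.9] [ 0.5855 -0.4435  0.    ]
scene cup 0.72 [316.8 224.8] [ 0.504  -0.1951  0.    ]
scene cup 0.7 [350.3 288.5] [0.528  0.0517 0.    ]
scene spout_tip 0.55 [356.9 246.9] [0.5182 0.0473 0.198 ]
```

apply_moves([
  [0,0.01,0,0,0,0,1],
  [0,0.006,0,0,0,0,1],
  [0,0.005,0,0,0,0,1],
  [0,0.005,0,0,0,0,1],
  [0,0.004,0,0,0,0,1],
  [0,0.001,0,0,0,0,1],
  [0,0,0,0,0,0,1],
  [0,0,0,0,0,0,1],
])

```text
t: 27.7
position: [0.5886, 0.0768, 0.2113]
tcp_rot: [-0.688, 0.689, 0.164, -0.162]
contact_force: [-3.8, -2.5, 13.8]
finger_gap: 0.006
```

Force is 13.8 N at 0.2113 m. That exceeds the 9 N fully-down force, so the pump is bottomed. Retract.

apply_moves([
  [0,-0.004,0,0,0,0,1],
  [0,-0.005,0,0,0,0,1],
  [0,-0.006,0,0,0,0,1],
  [0,-0.02,0,0,0,0,1],
  [0,-0.03,0,0,0,0,1],
  [0,-0.035,0,0,0,0,1],
  [0,-0.035,0,0,0,0,1],
  [-0.03,0,0,0,0,0,1],
  [-0.04,0,0,0,0,0,1],
  [-0.04,0,0,0,0,0,1],
  [-0.04,0,0,0,0,0,1],
  [0,0,0,0,0,0,1],
])

```text
t: 28.7
position: [0.4568, 0.0064, 0.3443]
tcp_rot: [-0.687, 0.69, 0.159, -0.16]
contact_force: [0.6, -1.8, -0.0]
finger_gap: 0.006
```

Run:
```python
from h import *
axes()
for n in("top","scene"):
  c,im=snap(n,n+"6.png")
  for q,z in(("cup",0),("spout_tip",.198),("head_top",.225),("collar_lug",.158),("lock_rib",.139),("mug",0),("tumbler",0),("washing_up_bottle",0),("utensil_pot",0)):
    for r in vision.tip_of(q,n)[:4 if q[:3]=="cup" else 1]: print(n,q,round(r["score"],2),np.round(r["xy"],1),unproj(c,r["xy"],z).round(4))
a=cv2.imread("pics/top6.png")[170:310,150:350];b=cv2.imread("pics/scene6.png")[200:340,260:460]
cv2.imwrite("pics/v6.png",cv2.resize(np.vstack([a,b]),None,fx=2.1,fy=2.1,interpolation=2))
```

```text
t 28.7 q [ 1.04  0.22 -1.32  1.74  0.22  1.36  1.7 ] pos [0.4568 0.0064 0.3443] jaw deg 116.11 down [-0.001 -0.005 -1.   ] F [ 0.62 -1.77 -0.04] M [ 0.03 -0.16  0.04] gap 0.006
top cup 0.74 [435.3 338.9] [ 0.3712 -0.3055  0.    ]
top cup 0.62 [391.  280.8] [ 0.5138 -0.2008  0.    ]
top cup 0.56 [483.6 248.6] [ 0.594  -0.4373  0.    ]
top head_top 0.64 [269.3 238. ] [0.5866 0.0764 0.225 ]
top collar_lug 0.54 [284.9 236. ] [0.6019 0.0509 0.158 ]
top lock_rib 0.56 [284.9 236.9] [0.6031 0.0526 0.139 ]
top tumbler 0.79 [232.9 262.9] [0.5606 0.1958 0.    ]
top washing_up_bottle 0.89 [327.2 220.3] [ 0.6688 -0.042   0.    ]
top utensil_pot 0.81 [274.3 185.6] [0.7611 0.0945 0.    ]
scene cup 0.75 [352.8 288. ] [0.5209 0.0537 0.    ]
scene cup 0.73 [260.5 183.3] [ 0.5858 -0.4318  0.    ]
scene cup 0.66 [317.4 225. ] [ 0.5027 -0.1935  0.    ]
scene cup 0.56 [338.3 186.8] [ 0.3681 -0.2985  0.    ]
scene spout_tip 0.62 [357.1 247.3] [0.5183 0.0486 0.198 ]
scene head_top 0.76 [336.4 260.7] [0.5959 0.0744 0.225 ]
scene collar_lug 0.81 [328.  271.9] [0.6086 0.0573 0.158 ]
scene lock_rib 0.87 [327.2 276.4] [0.6111 0.0582 0.139 ]
scene mug 0.78 [417.2 377.8] [0.5105 0.366  0.    ]
scene tumbler 0.68 [369.  333.9] [0.5556 0.1995 0.    ]
scene washing_up_bottle 0.84 [297.9 287.5] [ 0.6593 -0.0224  0.    ]
scene utensil_pot 0.95 [285.2 339.2] [0.7641 0.1054 0.    ]
```

View pics/v6.png

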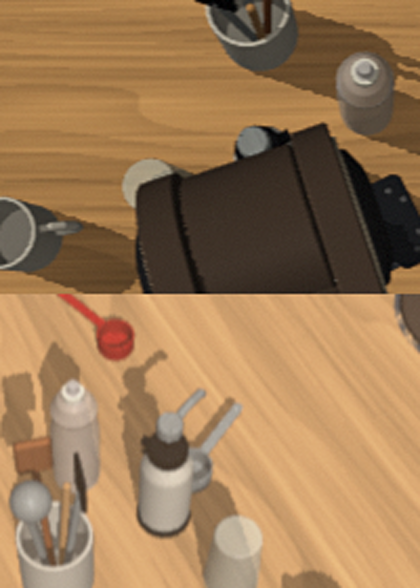

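The scene view shows the head back up, the lug over the rib and the cup unmoved under the spout. The top view of the cup is blocked by the arm. The gripper is well clear, so I'll hand in.

```bash
python3 -c "
from workcell import hand_in
print(hand_in())"
```

```text
the job is handed in; nothing more can be done
None
```

The collar is locked, the steel cup stands under the spout, and the pump was pressed once and came back up. I handed the job in at about 29 s; the hand-in reported no verdict.

**What I did**
- **Collar:** turned about 79° clockwise until the moment rose to about 0.5 N m, the end stop.
- **Cup:** carried it to a clear spot and regripped it with the hand turned half round, so the wrist camera would not end up under the spout. I then set it down there and let go.
- **Pump:** pressed to 13.8 N with the head about 14 mm down, then retracted.

**Last checks**
- **Lug:** it hid the lock rib in the close view, so they are aligned. The networks still put the lug and rib angles about 5° apart; I judged the lock by the stop moment and the picture.
- **Cup position before the press:** the gripper's pose and the rim seen from above put the bowl within about 3 mm of the spout tip. The networks put it about 8–9 mm off, which is still inside the 20 mm limit.
- **After the press:** only the scene camera could see the cup, because the arm blocked the top view. It showed the cup upright about 6 mm from the spout tip, and the head up.
- **Other things:** the final estimates for the washing-up bottle, tumbler, mug and utensil pot match the starting ones to within about 1 cm, which is the noise of the measurements.

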